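# Centre the bud vase on its display riser

### The arm

A 6-joint arm with a two-finger parallel gripper is mounted at the origin on the work surface. World frame = base frame: x ahead of the robot, y to its left, z up, the work surface at z = 0. Lengths are in m, angles in rad, forces in N, time in s.
With the tool pointing down it reaches from about 0.35 to 0.975 m from the base axis. Payload 4.9 kg.
Tool frame: the origin (TCP) lies at the very end of the fingers, on their centre line; the grasp point (between the pads) lies 19 mm behind it (ctrl.grasp_offset is the distance from the TCP to the grasp point, in m); y points along the fingers, z is the direction in which the jaws open and shut, and the axes are right-handed (so a half turn about y gives the same grasp; the last joint's range is limited). The gripper opens to 85 mm and grips with 20 to 120 N. Pads are 22 mm wide; open, the fingers measure 114 mm over their backs; the gripper's body (76 mm by 85 mm) begins 54 mm behind the grasp point. The pads swing forward as they close: fully open they stand 13 mm farther back than shut.
Start: joints at [1.086, 0.053, 1.613, -0, 1.476, -0.119], TCP at [0.224, 0.584, 0.231] pointing down, gripper open.
Joint ranges: [-3.01, 3.01], [-1.01, 2.22], [0.06, 2.58], [-1.02, 4.17], [0.09, 2.62], [-3.14, 3.14]. Speed limits (rad/s): [2.57, 2.57, 3.14, 3.14, 3.14, 3.14].

### API

Orientations are given as a rotation vector (axis times angle).
In Python, from station import ctrl, eyes, finish_job, find_in, regions_of, pinpoint gives the robot as it stands.
- The arm moves only by the tool play_rows, never from a script. Its argument "moves" is a list of rows, each an object of numbers: "x", "y", "z": the shift along the world's x, y, z in cm; "turn": the turn about the world's z in degrees; "jaw": the finger opening in cm, from 0 to 8.54. A call has 1 to 8 rows; each row shifts and turns the commanded pose from where the row before left it; what a row does not reach is not made up. A row lasts 1/12 s, in which the tool goes at most 41.7 mm and 7.16 degrees, less where a joint would pass 70% of its speed; a pose out of reach is approached as far as the arm can. A call is refused whole if a number of a shift passes 4.17 or a number of a turn 7.16, either way. A call with a gripper value outside its range is refused whole. The fingers move at their own pace and stop on an object; "squeeze" is the grip in N (left out, the last holds). Time passes only in rows, so rows that do not move let the fingers close. It gives the time, the measured TCP pose, the force and the opening at its end, in the units of the state.
- ctrl.get_obs(): the state, without advancing time (a new reading comes with each control period).
- eyes.get_image(name): name is "side" or "top"; returns a dict with "img" (480x640x3 uint8, red, green, blue), "camera_matrix" (3x3 intrinsics, pixels), "D" ([k1, k2, p1, p2, k3] as OpenCV has them; the pictures are not rectified), "cam_to_world" (4x4, takes a point from camera to world coordinates). Camera axes: x right, y up, looking along -z (the intrinsics and any distortion apply to the point x, -y, -z); pixel columns grow to the right and rows downward; lengths in m; the calibration is good to about 2 mm. A picture is of the moment at which its call begins. There is no depth.
- finish_job(): hands the job in, once; it reports no verdict.
Trained networks look in the newest picture that a camera, given by its name, has taken for a name from the list of things; names that differ only in an ending like _2 or _b are one class to them, and where a whole thing is asked for, a point or a joint stands for the part that bears it (a point fixed in the world has none). Each returns a list of dicts, best first, with "score" (0 to 1); they miss things now and then, are a little off and sometimes report something else, mostly with a low value. They report only what shows in the picture. A call takes as long as a camera call.
- find_in(camera, query): "point" ([column, row] in pixels, amid what is visible of it).
- regions_of(camera, query): "pixels" (480x640 bool, what is visible of it) and "point" ([column, row] in pixels, amid what is visible of it).
- pinpoint(camera, query): "point" ([column, row] in pixels: a listed point, or the origin of a listed thing).
The state is a dict: "t": time; "q": joint angles; "dq": joint speeds; "effort": joint torques, N m; "tool_pos": TCP position; "tool_rot": TCP orientation; "contact_force": force on the tool from outside, world axes, zero at the start; "wrist_torque": the same for the moment, N m; "opening": finger opening in m.
Only numpy, scipy, OpenCV 4.12 (cv2) and the standard library are available. Lean on these libraries where they do the work, as an engineer would, in place of code of your own. Each camera call takes 0.05 s, during which the arm holds its last target.

### The job

On the shop's display board, the small bud vase has been bumped to the edge of its round white riser. Without gripping or lifting it, nudge it with light touches of the fingertips, low on its belly so that it does not topple, until it stands upright in the middle of the riser with an even margin all round. Leave the risers and everything else on the display where they are, and finish clear of it all.

Things in the scene. Friction and masses are not known exactly. Their poses are not given: they have to be found in the camera images.
- bud_vase: the small terracotta bud vase to be centred, a solid of revolution: 68 mm tall, about 90 g, foot 28 mm across, belly 48 mm across at 18 mm above the foot, 44 mm at 29 mm, 32 mm at 40 mm, neck 20 mm at 56 mm, rim 26 mm. It starts upright, its axis 25 to 40 mm off the riser's centre in any direction. Origin: centre of its foot; z up along its axis
- vase_belly (a point): a point on the vase's axis at the height of its widest part, 18 mm above its foot. Pushed level at the belly (about 0.5 N; friction about 0.5 to 0.7) the vase slides upright; pushed on the shoulder 40 to 50 mm up it jams against the riser, pushed at the neck or rim it tips, rocks and may topple
- round_riser: the round white display riser under the bud vase: a plain upright cylinder 110 mm across and 55 mm high, about 650 g, standing loose on the wooden display board. Flat top, no rim. Origin: centre of its underside; z up along its axis. It may stand at the left, in the middle or at the right of the row of three risers
- riser_top (a point): the centre of the round riser's top face, 55 mm above its underside: where the middle of the vase's foot should stand
- display_board: fixed wooden board, 340 by 540 mm, 12 mm thick, lying on the table under the whole display; origin: centre of its underside; y along its length
- square_riser: loose white square riser 110 by 110 mm, 35 mm high, in the row with the round one (centres about 175 mm apart); carries the mug; origin: centre of its underside. Not to be moved
- low_riser: loose white round riser 90 mm across, only 25 mm high, in the same row; carries the glass cup; origin: centre of its underside. Not to be moved
- mug: white mug, 64 mm across, 75 mm tall, its handle reaching 57 mm from the axis towards the robot's side; stands centred on the square riser; origin: centre of its foot. Bystander
- glass_cup: clear glass cup, 66 mm across the rim, 55 mm tall, centred on the low riser; origin: centre of its foot. Bystander
- tall_vase: larger terracotta vase, 52 mm across, 96 mm tall, standing on the display board; origin: centre of its foot. Bystander
- candle_tin: round lidded aluminium tin, 60 mm across, 47 mm tall, on the display board; origin: centre of its foot. Bystander
- food_tub: clear lidded plastic tub, 72 mm across its lid, 57 mm tall, on the display board; origin: centre of its foot. Bystander
- price_holder: small wooden card foot, 26 by 62 mm, with a blank upright price card, 51 mm tall in all, on the display board; origin: centre of its underside. Bystander

How it is judged:
At the end, for the whole second after the job is handed in: The bud vase stands upright and still on the round riser, the middle of its foot within 8 mm of the centre of the riser's top; the round riser is within 10 mm of where it stood, the other two risers within 12 mm and the six other goods within 20 mm (horizontal distance between bud_vase and riser_top below 0.008 m and z of bud_vase in the frame of round_riser between 0.052 and 0.058 m and angle between bud_vase's own z axis and vertical below 0.05 rad and linear speed of bud_vase below 0.01 m/s and angular speed of bud_vase below 0.2 rad/s and distance of round_riser from where it was at the start of the episode below 0.01 m and angle between round_riser's own z axis and vertical below 0.03 rad and distance of each of square_riser, low_riser from where it was at the start of the episode below 0.012 m and distance of each of mug, glass_cup, tall_vase, candle_tin, food_tub, price_holder from where it was at the start of the episode below 0.02 m); the robot touches nothing.
It fails at once if the bud vase is tipped (over 0.4 rad) or falls from the riser (angle between bud_vase's own z axis and vertical above 0.4 rad or z of bud_vase in the frame of round_riser below 0.045 m).
It fails at once if the bud vase is lifted off the riser (foot over 10 mm above its top) (z of bud_vase in the frame of round_riser above 0.065 m).
It fails at once if the bud vase is gripped or struck hard instead of lightly touched (over 12 N) (contact force between the fingers and bud_vase above 12 N).
It fails at once if the round riser is shoved (over 10 mm) (distance of round_riser from where it was at the start of the episode above 0.01 m).
It fails at once if another riser is shoved (over 12 mm) or another good is disturbed (over 20 mm or knocked over) (distance of any of square_riser, low_riser from where it was at the start of the episode above 0.012 m or distance of any of mug, glass_cup, tall_vase, candle_tin, food_tub, price_holder from where it was at the start of the episode above 0.02 m or angle between any of square_riser, low_riser, mug, glass_cup, tall_vase, candle_tin, food_tub, price_holder's own z axis and vertical above 0.4 rad).
It also fails if it takes over 48 s, if anything falls off the work surface, if the arm or the gripper's body presses on something with over 40 N, if the wrist force passes 120 N, or if a joint passes its speed limit or range.

## Working session

There is one attempt and no reset: what is moved stays moved. The work goes in short steps, Python scripts to look and compute and a tool call to move; the robot and the scene stay as the last step left them, time stands still between calls to the robot, and variables do not carry over. Pictures are saved under pics/ and viewed, and the job is handed in when it is done.

Besides the shell and the picture viewer there is one more tool, called after "Emit:" as name(argument=value, ...) on one line, values as JSON. play_rows: Moves the arm, as the interface text tells. Its arguments: {"type":"object","properties":{"moves":{"type":"array"},"squeeze":{"type":"number"}},"required":["moves"]}

```bash
ls; mkdir -p pics; cat > h.py <<'E'
import numpy as np, cv2
from station import ctrl, eyes, finish_job, find_in, regions_of, pinpoint
def cam(n):
    return eyes.get_image(n)
def ray(c,p):
    K=np.array(c["camera_matrix"]);D=np.array(c["D"]);T=np.array(c["cam_to_world"])
    u=cv2.undistortPoints(np.array([[p]],float),K,D)[0,0]
    d=T[:3,:3]@np.array([u[0],-u[1],-1.]); return T[:3,3],d/np.linalg.norm(d)
def onz(c,p,z):
    o,d=ray(c,p); return o+d*(z-o[2])/d[2]
def proj(c,P):
    K=np.array(c["camera_matrix"]);D=np.array(c["D"]);T=np.array(c["cam_to_world"])
    P=np.atleast_2d(P); q=(P-T[:3,3])@T[:3,:3]; q=q*[1,-1,-1]
    return cv2.projectPoints(q,np.zeros(3),np.zeros(3),K,D)[0][:,0]
def save(c,n): cv2.imwrite('pics/'+n,c["img"][:,:,::-1])
E
python3 - <<'E'
from h import *
for n in("top","side"):
    c=cam(n); save(c,n+'0.png'); print(n,np.round(c["cam_to_world"],3).tolist(),np.round(c["camera_matrix"],0).tolist(),c["D"])
    for q in("bud_vase","vase_belly","riser_top","round_riser","square_riser","low_riser","mug","glass_cup","tall_vase","candle_tin","food_tub","price_holder"):
        r=pinpoint(n,q); print(q,[(np.round(x["point"],1).tolist(),round(x["score"],2)) for x in r[:2]], onz(c,r[0]["point"],{"riser_top":.067,"bud_vase":.067,"vase_belly":.085,"mug":.047,"glass_cup":.037}.get(q,.012)).round(4) if r else 0)
o=ctrl.get_obs();print(o)
E
```

```text
pics
top [[-0.02, 0.995, -0.099, 0.462], [-0.999, -0.017, 0.03, 0.02], [0.028, 0.099, 0.995, 0.812], [0.0, 0.0, 0.0, 1.0]] [[611.0, 0.0, 320.0], [0.0, 611.0, 237.0], [0.0, 0.0, 1.0]] [-0.10308829  0.          0.          0.          0.        ]
bud_vase [([315.6, 269.4], 0.59)] [0.496 0.003 0.067]
vase_belly [([319.3, 266.2], 0.71), ([318.7, 268.4], 0.54)] [ 0.4989 -0.0011  0.085 ]
riser_top [([327.6, 241.7], 0.91)] [ 0.5297 -0.0124  0.067 ]
round_riser [([322.9, 248.8], 0.95)] [ 0.5254 -0.0084  0.012 ]
square_riser [] 0
low_riser [] 0
mug [] 0
glass_cup [([195.6, 247.1], 0.7)] [0.5284 0.1543 0.037 ]
tall_vase [([273.1, 159.9], 0.8)] [0.6454 0.0555 0.012 ]
candle_tin [([397.0, 362.1], 0.56)] [ 0.3757 -0.1018  0.012 ]
food_tub [([402.1, 169.6], 0.69), ([261.2, 349.2], 0.25)] [ 0.6299 -0.1168  0.012 ]
price_holder [([263.7, 347.4], 0.79)] [0.3987 0.0709 0.012 ]
side [[-1.0, 0.017, -0.011, 0.53], [-0.02, -0.757, 0.653, 0.459], [0.003, 0.653, 0.758, 0.565], [0.0, 0.0, 0.0, 1.0]] [[458.0, 0.0, 314.0], [0.0, 458.0, 243.0], [0.0, 0.0, 1.0]] [-0.07116266  0.          0.          0.          
[... 787 characters left out ...]
price_holder [([409.5, 294.9], 0.76)] [0.3956 0.0795 0.012 ]
{'t': 1.3, 'q': array([ 1.08598920e+00,  5.27400946e-02,  1.61287140e+00, -9.40053302e-06,
        1.47601263e+00, -1.18989262e-01]), 'dq': array([ 0.00109259, -0.00021485,  0.00019544, -0.00020821,  0.00041031,
       -0.00080366]), 'effort': array([ 2.79145752e-04, -3.93696105e+01, -3.70450616e+01, -1.24503731e-04,
        8.73693953e-04, -1.29777754e-05]), 'tool_pos': array([0.22356156, 0.58363687, 0.2312958 ]), 'tool_rot': array([-1.55170567,  0.28702373, -0.28702307]), 'contact_force': array([-0.37943469,  0.14327815, -0.02454315]), 'wrist_torque': array([ 0.01829011,  0.00826597, -0.04336878]), 'opening': 0.08546658507092539}
```

View pics/top0.png

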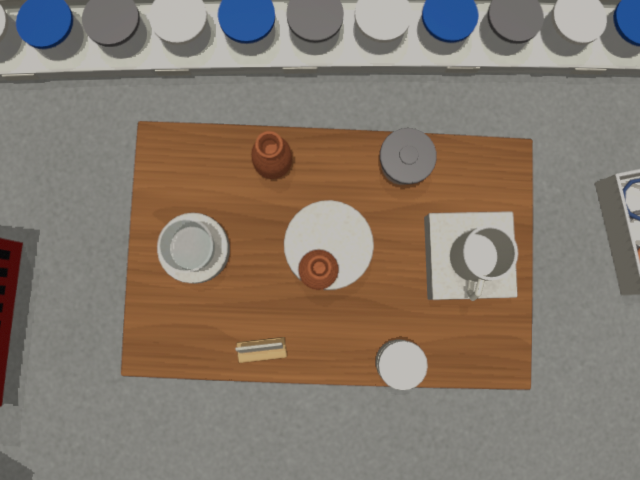

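View pics/side0.png

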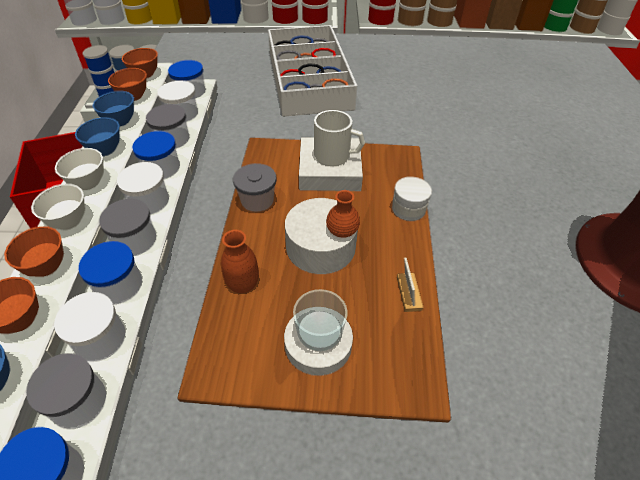

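Top view: vase at about (319,268), near the lower-left edge of the riser, whose centre is at about (328,243). The side view agrees: vase at (344,218), riser top at (319,223). The vase needs to move mostly along +x. I'll refine both positions with silhouettes and check the tool axes.

```bash
cat >> h.py <<'E'
from scipy.optimize import minimize, least_squares
PR=[(0,14),(.009,21),(.018,24),(.029,22),(.040,16),(.056,10),(.068,13)]
A=np.linspace(0,2*np.pi,60,endpoint=False)
def vpts(x,y,zb=.067):
    return np.array([[x+r/1e3*np.cos(a),y+r/1e3*np.sin(a),zb+z] for z,r in PR for a in A])
def rpts(x,y,z0=.012,h=.055,R=.055):
    return np.array([[x+R*np.cos(a),y+R*np.sin(a),z] for z in(z0,z0+h) for a in A])
def sil(c,rings):
    m=np.zeros((480*4,640*4),np.uint8); q=proj(c,rings).reshape(-1,60,2)
    for a,b in zip(q[:-1],q[1:]):
        h=cv2.convexHull(np.concatenate([a,b]).astype(np.float32)); cv2.fillConvexPoly(m,((h+.5)*4).astype(np.int32),1)
    return cv2.resize(m.astype(np.float32),(640,480),interpolation=cv2.INTER_AREA)
def fitvase(c,mask,x0,zb=.067):
    M=mask.astype(np.float32)
    f=lambda p: np.abs(sil(c,vpts(p[0],p[1],zb))-M).sum()
    r=minimize(f,x0,method='Nelder-Mead',options=dict(initial_simplex=[x0,[x0[0]+.006,x0[1]],[x0[0],x0[1]+.006]],xatol=1e-4,fatol=1))
    return r.x,r.fun,M.sum()
def fitriser(c,masks,x0):
    M=masks.astype(np.float32)
    f=lambda p: np.abs(sil(c,rpts(p[0],p[1]))-M).sum()
    r=minimize(f,x0,method='Nelder-Mead',options=dict(initial_simplex=[x0,[x0[0]+.006,x0[1]],[x0[0],x0[1]+.006]],xatol=1e-4,fatol=1))
    return r.x,r.fun,M.sum()
def look(tag,x0=(.4965,.0),r0=(.529,-.0105),riser=True):
    for n in("top","side"):
        c=cam(n); save(c,f'{n}_{tag}.png')
        v=regions_of(n,"bud_vase"); r=regions_of(n,"round_riser")
        for k in("bud_vase","vase_belly","riser_top"):
            for e in pinpoint(n,k)[:1]: print(n,k,onz(c,e["point"],.085 if k=="vase_belly" else .067).round(4),round(e["score"],2))
        if v: print(n,'vase sil',v[0]["score"],fitvase(c,v[0]["pixels"],list(x0)))
        if r and v: 
            vm=v[0]["pixels"]; m=r[0]["pixels"]
            # ignore vase area: fill from model-less union
            vd=cv2.dilate(vm.astype(np.uint8),np.ones((3,3)))>0
            M=m.astype(np.float32)
            def f(p):
                s=sil(c,rpts(*p)); return (np.abs(s-M)*(~vd)).sum()
            x=list(r0); q=minimize(f,x,method='Nelder-Mead',options=dict(initial_simplex=[x,[x[0]+.006,x[1]],[x[0],x[1]+.006]],xatol=1e-4,fatol=1))
            print(n,'riser sil',r[0]["score"],q.x,q.fun,M.sum())
E
python3 - <<'E'
from h import *
from scipy.spatial.transform import Rotation as R
look('1')
print(R.from_rotvec(ctrl.get_obs()["tool_rot"]).as_matrix().round(3), ctrl.get_obs()["t"])
E
```

```text
top bud_vase [0.4968 0.0039 0.067 ] 0.82
top vase_belly [ 0.4982 -0.0048  0.085 ] 0.61
top riser_top [ 0.5296 -0.0133  0.067 ] 0.74
side bud_vase [0.4909 0.0071 0.067 ] 0.81
side vase_belly [0.4945 0.0011 0.085 ] 0.84
side riser_top [ 0.5315 -0.0062  0.067 ] 0.75
side vase sil 0.56 (array([0.49538239, 0.00400462]), np.float64(47.375), np.float32(1126.0))
side riser sil 0.83 [ 0.52614705 -0.01126294] 112.125 3776.0
[[ 0.934  0.     0.358]
 [-0.358  0.     0.934]
 [-0.    -1.     0.   ]] 1.9
```

```bash
cat >> h.py <<'E'
def colormask(c,xy,rad=40,kind='vase'):
    hsv=cv2.cvtColor(c["img"],cv2.COLOR_RGB2HSV); R=c["img"][...,0].astype(int);G=c["img"][...,1].astype(int)
    H,S,V=[hsv[...,i].astype(int) for i in range(3)]
    near=np.zeros((480,640),np.uint8); p=proj(c,[[xy[0],xy[1],.09]])[0]; cv2.circle(near,(int(p[0]),int(p[1])),rad,1,-1)
    return near,H,S,V
def circ(c,x0,r0=(.529,-.0105),z=.067):
    """riser top rim: edge points of white disc, least squares on circle R=.055"""
    img=cv2.cvtColor(c["img"],cv2.COLOR_RGB2HSV); W=((img[...,1]<60)&(img[...,2]>110)).astype(np.uint8)
    pts=[]
    for a in np.linspace(0,2*np.pi,180,endpoint=False):
        rr=np.arange(.045,.066,.0003); P=np.array([[r0[0]+r*np.cos(a),r0[1]+r*np.sin(a),z] for r in rr]); q=proj(c,P)
        v=cv2.remap(c["img"].astype(np.float32)[...,2],q[:,0].astype(np.float32)[None],q[:,1].astype(np.float32)[None],cv2.INTER_LINEAR)[0]
        g=np.convolve(v,np.r_[np.ones(6),-np.ones(6)]/-6,'valid')
        k=np.argmax(g); k2=np.argmin(g)
        i=k2 if -g[k2]>g[k] else k
        if abs(g[i])>40: pts.append([*P[i+6][:2],a])
    pts=np.array(pts)
    f=lambda p: np.hypot(pts[:,0]-p[0],pts[:,1]-p[1])-p[2]
    s=least_squares(f,[*r0,.055],loss='soft_l1',f_scale=.0007); return s.x,len(pts),np.median(np.abs(f(s.x)))
def vmask(c,xy):
    near,H,S,V=colormask(c,xy,36)
    m=(near>0)&(S>110)&((H<9)|(H>170))
    n,l,st,_=cv2.connectedComponentsWithStats(m.astype(np.uint8)); 
    p=proj(c,[[xy[0],xy[1],.09]])[0].astype(int)
    k=1+np.argmax(st[1:,4]); return l==k
def look2(tag,xy=(.496,.002),save_=True):
    for n in("top","side"):
        c=cam(n); save(c,f'{n}_{tag}.png'); m=vmask(c,xy)
        print(n,'vase',fitvase(c,m,list(xy)),'riser',circ(c,xy))
        cv2.imwrite(f'pics/{n}_{tag}_m.png',np.where(m[...,None],[0,255,0],c["img"][...,::-1])[150:350,220:440].astype(np.uint8))
E
python3 - <<'E'
from h import *
look2('2')
a=cv2.imread('pics/top_2_m.png');b=cv2.imread('pics/side_2_m.png');cv2.imwrite('pics/m2.png',cv2.resize(np.hstack([a,b]),None,fx=1.8,fy=1.8))
E
```

```text
Traceback (most recent call last):
  File "h.py", line 81, in look2
    c=cam(n); save(c,f'{n}_{tag}.png'); m=vmask(c,xy)
                                          ~~~~~^^^^^^
  File "h.py", line 78, in vmask
    k=1+np.argmax(st[1:,4]); return l==k
        ~~~~~~~~~^^^^^^^^^^
ValueError: attempt to get argmax of an empty sequence
```

```bash

python3 - <<'E'
from h import *
i=cv2.imread('pics/top0.png');h=cv2.cvtColor(i,cv2.COLOR_BGR2HSV)
for p in [(319,280),(310,270),(325,265),(319,258),(345,230),(315,300),(360,300)]: print(p,h[p[1],p[0]])
i=cv2.imread('pics/side0.png');h=cv2.cvtColor(i,cv2.COLOR_BGR2HSV)
for p in [(343,220),(335,215),(345,199),(310,220),(320,255),(370,250)]: print(p,h[p[1],p[0]])
E
```

```text
(319, 280) [ 10 163 128]
(310, 270) [ 10 161 147]
(325, 265) [  9 168 111]
(319, 258) [ 10 164 134]
(345, 230) [ 24  13 190]
(315, 300) [ 13 155 122]
(360, 300) [ 13 155 125]
(343, 220) [  9 204 149]
(335, 215) [  9 202 154]
(345, 199) [  9 196  91]
(310, 220) [ 26  17 229]
(320, 255) [ 21  31 108]
(370, 250) [ 13 197 145]
```

```bash
sed -i 's/((H<9)|(H>170))/((H<12)|(H>170))/' h.py
python3 - <<'E'
from h import *
look2('2')
a=cv2.imread('pics/top_2_m.png');b=cv2.imread('pics/side_2_m.png');cv2.imwrite('pics/m2.png',cv2.resize(np.hstack([a,b]),None,fx=1.8,fy=1.8))
E
```

```text
top vase (array([0.49501321, 0.00061384]), np.float64(72.4375), np.float32(1218.0)) riser (array([ 0.52658967, -0.0132594 ,  0.0549379 ]), 162, np.float64(9.593749268569512e-05))
side vase (array([0.49533533, 0.00402203]), np.float64(49.125), np.float32(1132.0)) riser (array([ 0.52664841, -0.00964638,  0.05443687]), 144, np.float64(0.0002456898225666887))
```

View pics/m2.png

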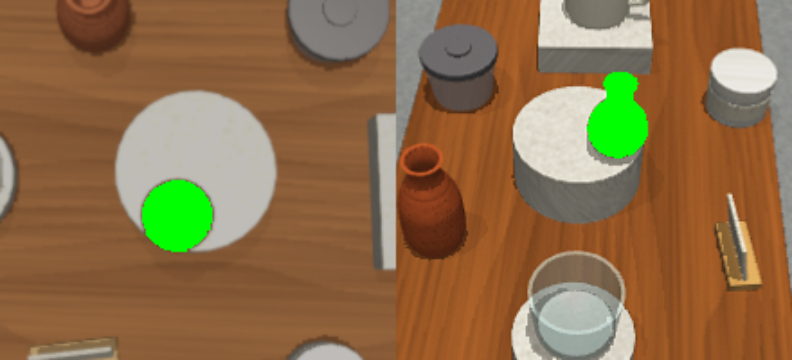

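Both cameras agree that the vase has to move about (+31.4, −13.8) mm. I'll hold the jaws 30 mm open so the two fingertips form a cradle, approach high, and then come in behind the vase along the push line.

Emit:
play_rows(moves=[{"x":1.41,"y":-3.51,"z":0,"turn":-2.7,"jaw":3.0},{"x":1.41,"y":-3.51,"z":0,"turn":0,"jaw":3.0},{"x":1.41,"y":-3.51,"z":0,"turn":0,"jaw":3.0},{"x":1.41,"y":-3.51,"z":0,"turn":0,"jaw":3.0},{"x":1.41,"y":-3.51,"z":0,"turn":0,"jaw":3.0},{"x":1.41,"y":-3.51,"z":0,"turn":0,"jaw":3.0},{"x":1.41,"y":-3.51,"z":0,"turn":0,"jaw":3.0},{"x":1.41,"y":-3.51,"z":0,"turn":0,"jaw":3.0}], squeeze=20)

```text
t: 2.72
tool_pos: [0.3366, 0.3012, 0.2315]
tool_rot: [-1.546, 0.323, -0.324]
contact_force: [1.6, 0.1, -0.7]
opening: 0.0298
```

Emit:
play_rows(moves=[{"x":1.41,"y":-3.51,"z":0,"turn":0,"jaw":3.0},{"x":1.41,"y":-3.51,"z":0,"turn":0,"jaw":3.0},{"x":1.41,"y":-3.51,"z":0,"turn":0,"jaw":3.0},{"x":1.41,"y":-3.51,"z":0,"turn":0,"jaw":3.0},{"x":1.2,"y":-3.51,"z":0,"turn":0,"jaw":3.0},{"x":0.6,"y":-3.51,"z":0,"turn":0,"jaw":3.0},{"x":0.3,"y":-2.5,"z":0,"turn":0,"jaw":3.0},{"x":0,"y":0,"z":0,"turn":0,"jaw":3.0}])

```text
t: 3.38
tool_pos: [0.4143, 0.0636, 0.2315]
tool_rot: [-1.547, 0.328, -0.329]
contact_force: [-0.5, 0.5, -1.3]
opening: 0.0301
```

Emit:
play_rows(moves=[{"x":1.8,"y":-2.1,"z":0},{"x":1.75,"y":-2.0,"z":0},{"z":-3},{"z":-3},{"z":-3},{"z":-2},{"z":-1},{"z":0}])

```text
invalid input
```

```bash

python3 - <<'E'
from h import *
o=ctrl.get_obs();print(o["tool_pos"])
for n in("top","side"):
    c=cam(n);save(c,n+'_3.png')
    a=c["img"][150:350,220:440,::-1].copy()
    for P in [o["tool_pos"]]:
        p=proj(c,[P])[0]-[220,150]; cv2.circle(a,(int(p[0]),int(p[1])),2,(0,255,0),-1)
    cv2.imwrite(f'pics/{n}_3c.png',a)
a=cv2.imread('pics/top_3c.png');b=cv2.imread('pics/side_3c.png');cv2.imwrite('pics/m3.png',cv2.resize(np.hstack([a,b]),None,fx=1.8,fy=1.8))
E
```

```text
[0.41427795 0.06362689 0.23154416]
```

View pics/m3.png

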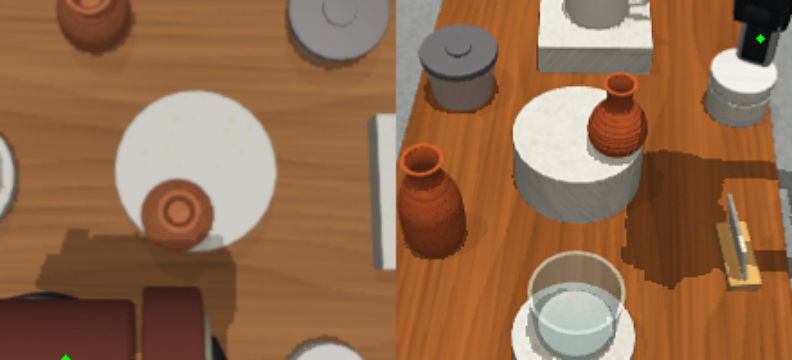

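The picture shows the gripper still high, with the vase untouched. The move was refused because each row needs every key, so I'll resend it.

Emit:
play_rows(moves=[{"x":1.8,"y":-2.1,"z":0,"turn":0,"jaw":3.0},{"x":1.75,"y":-2.0,"z":0,"turn":0,"jaw":3.0},{"x":0,"y":0,"z":-3,"turn":0,"jaw":3.0},{"x":0,"y":0,"z":-3,"turn":0,"jaw":3.0},{"x":0,"y":0,"z":-3,"turn":0,"jaw":3.0},{"x":0,"y":0,"z":-2,"turn":0,"jaw":3.0},{"x":0,"y":0,"z":-1,"turn":0,"jaw":3.0},{"x":0,"y":0,"z":0,"turn":0,"jaw":3.0}])

```text
t: 4.15
tool_pos: [0.4472, 0.0276, 0.1085]
tool_rot: [-1.547, 0.327, -0.318]
contact_force: [0.3, -0.3, 0.2]
opening: 0.0302
```

```bash
cat >> h.py <<'E'
def crop(tag,marks=True):
    o=ctrl.get_obs();print(o["tool_pos"].round(4),o["t"],o["contact_force"].round(2)); L=[]
    for n in("top","side"):
        c=cam(n); save(c,f'{n}_{tag}.png'); a=cv2.resize(c["img"][150:350,220:440,::-1],None,fx=1.8,fy=1.8,interpolation=cv2.INTER_CUBIC)
        if marks:
            p=(proj(c,[o["tool_pos"]])[0]-[220,150])*1.8; cv2.circle(a,(int(p[0]),int(p[1])),2,(0,255,0),-1)
        L.append(a)
    cv2.imwrite(f'pics/m_{tag}.png',np.hstack(L))
E
python3 - <<'E'
from h import *
crop('4')
E
```

```text
[0.4472 0.0276 0.1085] 4.15 [ 0.28 -0.27  0.19]
```

View pics/m_4.png

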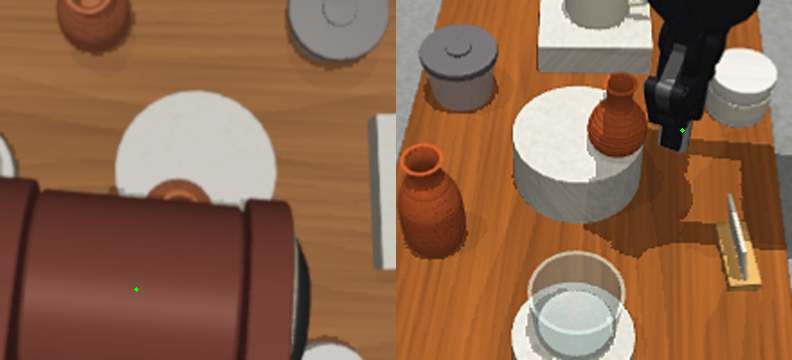

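Emit:
play_rows(moves=[{"x":-0.15,"y":-0.35,"z":0,"turn":0,"jaw":3.0},{"x":0,"y":0,"z":-1.2,"turn":0,"jaw":3.0},{"x":0,"y":0,"z":-1.2,"turn":0,"jaw":3.0},{"x":0,"y":0,"z":-0.7,"turn":0,"jaw":3.0},{"x":0,"y":0,"z":0,"turn":0,"jaw":3.0},{"x":0,"y":0,"z":0,"turn":0,"jaw":3.0}])

```text
t: 4.75
tool_pos: [0.4476, 0.0227, 0.0801]
tool_rot: [-1.546, 0.324, -0.324]
contact_force: [-0.3, -0.3, -0.7]
opening: 0.0297
```

```bash

python3 - <<'E'
from h import *
crop('5')
E
```

```text
[0.4476 0.0227 0.0801] 4.75 [-0.34 -0.26 -0.66]
```

View pics/m_5.png

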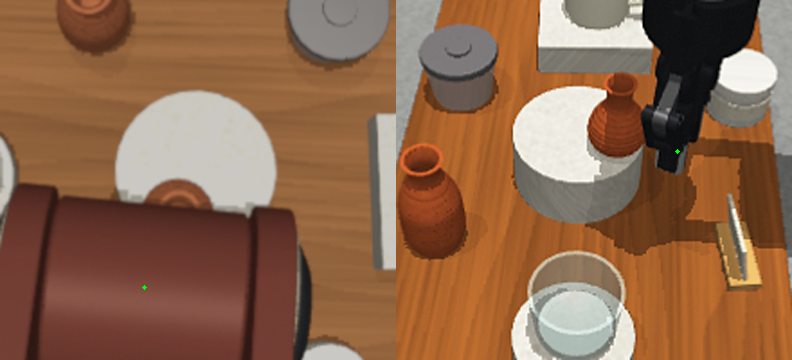

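Emit:
play_rows(moves=[{"x":0,"y":0,"z":-0.5,"turn":0,"jaw":3.0},{"x":0.55,"y":-0.24,"z":0,"turn":0,"jaw":3.0},{"x":0.55,"y":-0.24,"z":0,"turn":0,"jaw":3.0},{"x":0.27,"y":-0.12,"z":0,"turn":0,"jaw":3.0},{"x":0.18,"y":-0.08,"z":0,"turn":0,"jaw":3.0},{"x":0.14,"y":-0.06,"z":0,"turn":0,"jaw":3.0},{"x":0.14,"y":-0.06,"z":0,"turn":0,"jaw":3.0},{"x":0,"y":0,"z":0,"turn":0,"jaw":3.0}])

```text
t: 5.52
tool_pos: [0.4663, 0.0146, 0.0754]
tool_rot: [-1.546, 0.324, -0.324]
contact_force: [-0.3, 0.5, 0.6]
opening: 0.0303
```

```bash

python3 - <<'E'
from h import *
crop('6')
c=cam('side'); print(fitvase(c,vmask(c,(.496,.002)),[.496,.002]))
E
```

```text
[0.4663 0.0146 0.0754] 5.5167 [-0.26  0.49  0.6 ]
(array([0.49674037, 0.00377604]), np.float64(451.625), np.float32(677.0))
```

View pics/m_6.png

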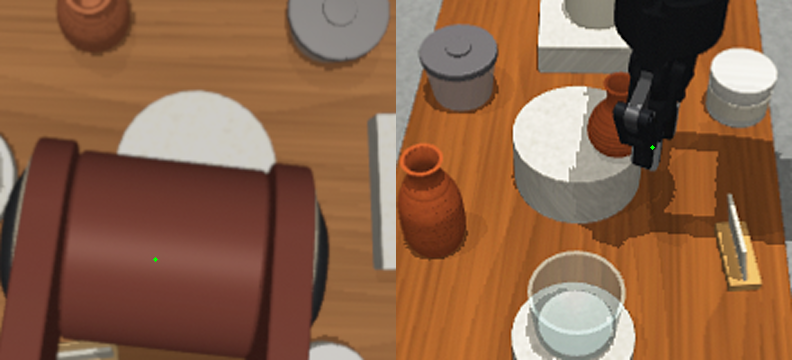

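```bash
cat >> h.py <<'E'
def fitocc(c,xy,thr=80):
    m=vmask(c,xy); M=m.astype(np.float32); V=cv2.cvtColor(c["img"],cv2.COLOR_RGB2HSV)
    d=((V[...,2]<thr)|((V[...,1]<70)&(V[...,2]<100)))&~m
    d=cv2.morphologyEx(d.astype(np.uint8),cv2.MORPH_OPEN,np.ones((3,3)))
    n,l,st,_=cv2.connectedComponentsWithStats(d); k=1+np.argmax(st[1:,4]) if n>1 else 0
    # convex-ish region: the gripper occludes everything right of its left boundary per row
    occ=np.zeros_like(d)
    near=np.zeros_like(d); p=proj(c,[[xy[0],xy[1],.09]])[0].astype(int); near[p[1]-45:p[1]+45,p[0]-45:p[0]+70]=1
    g=cv2.dilate(cv2.morphologyEx(d*near,cv2.MORPH_CLOSE,np.ones((9,9))),np.ones((3,3)))
    for r in range(480):
        w=np.where(g[r])[0]
        if len(w): occ[r,w.min():]=1
    W=1-occ.astype(np.float32)
    f=lambda p:(np.abs(sil(c,vpts(p[0],p[1]))-M)*W).sum()
    best=None
    x0=list(xy)
    r=minimize(f,x0,method='Nelder-Mead',options=dict(initial_simplex=[x0,[x0[0]+.008,x0[1]],[x0[0],x0[1]+.008]],xatol=1e-4,fatol=.5))
    return r.x.round(4),r.fun,(M*W).sum()
E
python3 - <<'E'
from h import *
c=cam('side'); print(fitocc(c,(.496,.002)),ctrl.get_obs()["tool_pos"])
E
```

```text
(array([0.4957, 0.0041]), np.float64(26.5625), np.float32(608.0)) [0.46591582 0.0148031  0.0752715 ]
```

Emit:
play_rows(moves=[{"x":0.14,"y":-0.06,"z":0,"turn":0,"jaw":3.0},{"x":0.14,"y":-0.06,"z":0,"turn":0,"jaw":3.0},{"x":0.14,"y":-0.06,"z":0,"turn":0,"jaw":3.0},{"x":0.14,"y":-0.06,"z":0,"turn":0,"jaw":3.0},{"x":0.14,"y":-0.06,"z":0,"turn":0,"jaw":3.0},{"x":0,"y":0,"z":0,"turn":0,"jaw":3.0}])

```text
t: 6.22
tool_pos: [0.4733, 0.0116, 0.0753]
tool_rot: [-1.546, 0.324, -0.324]
contact_force: [-1.4, 0.5, -1.2]
opening: 0.03
```

```bash

python3 - <<'E'
from h import *
crop('7')
c=cam('side'); print(fitocc(c,(.499,.001)),ctrl.get_obs()["tool_pos"])
E
```

```text
[0.4733 0.0116 0.0753] 6.2167 [-1.37  0.5  -1.19]
(array([0.5005, 0.0021]), np.float64(23.6875), np.float32(519.0)) [0.47317551 0.01169696 0.07532401]
```

View pics/m_7.png

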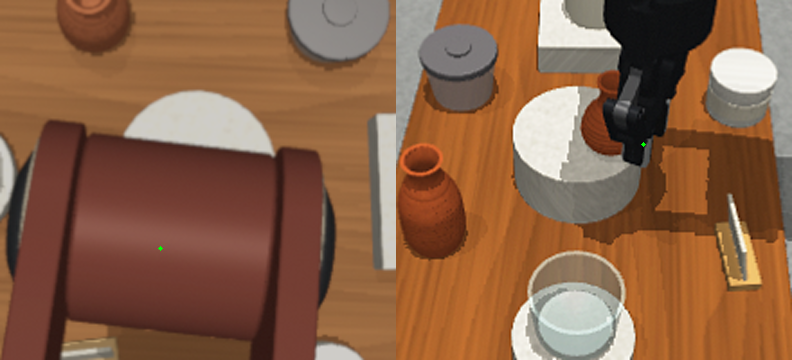

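The vase slides upright and stays in the cradle. In side-camera terms (26, −12) mm remains, so I'll keep pushing.

Emit:
play_rows(moves=[{"x":0.16,"y":-0.07,"z":0,"turn":0,"jaw":3.0},{"x":0.16,"y":-0.07,"z":0,"turn":0,"jaw":3.0},{"x":0.16,"y":-0.07,"z":0,"turn":0,"jaw":3.0},{"x":0.16,"y":-0.07,"z":0,"turn":0,"jaw":3.0},{"x":0.16,"y":-0.07,"z":0,"turn":0,"jaw":3.0},{"x":0.16,"y":-0.07,"z":0,"turn":0,"jaw":3.0},{"x":0.16,"y":-0.07,"z":0,"turn":0,"jaw":3.0},{"x":0,"y":0,"z":0,"turn":0,"jaw":3.0}])

```text
t: 7.03
tool_pos: [0.4846, 0.0067, 0.0754]
tool_rot: [-1.546, 0.324, -0.324]
contact_force: [-0.5, 0.5, -0.6]
opening: 0.0301
```

```bash

python3 - <<'E'
from h import *
crop('8')
c=cam('side'); print(fitocc(c,(.511,-.002)),ctrl.get_obs()["tool_pos"])
E
```

```text
[0.4846 0.0067 0.0754] 7.0333 [-0.55  0.54 -0.6 ]
(array([ 0.5119, -0.0027]), np.float64(20.0625), np.float32(479.0)) [0.48435731 0.00677075 0.07532819]
```

View pics/m_8.png

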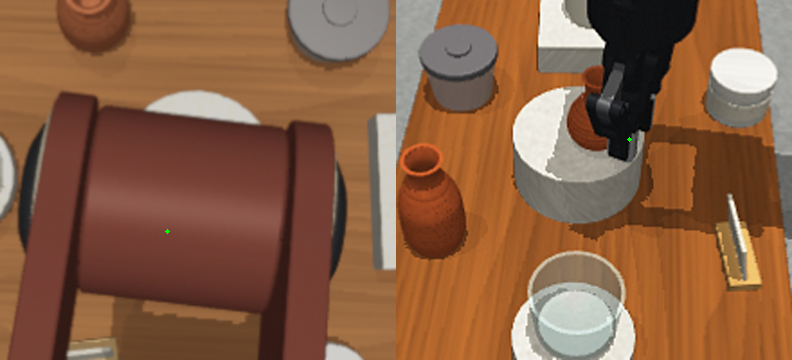

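Emit:
play_rows(moves=[{"x":0.17,"y":-0.08,"z":0,"turn":0,"jaw":3.0},{"x":0.17,"y":-0.08,"z":0,"turn":0,"jaw":3.0},{"x":0.17,"y":-0.08,"z":0,"turn":0,"jaw":3.0},{"x":0.17,"y":-0.08,"z":0,"turn":0,"jaw":3.0},{"x":0.17,"y":-0.08,"z":0,"turn":0,"jaw":3.0},{"x":0.17,"y":-0.08,"z":0,"turn":0,"jaw":3.0},{"x":0.17,"y":-0.08,"z":0,"turn":0,"jaw":3.0},{"x":0.11,"y":-0.05,"z":0,"turn":0,"jaw":3.0}])

```text
t: 7.85
tool_pos: [0.4975, 0.0006, 0.0753]
tool_rot: [-1.546, 0.324, -0.324]
contact_force: [-0.6, -0.5, 0.3]
opening: 0.0297
```

```bash

python3 - <<'E'
from h import *
crop('9')
c=cam('side'); print(fitocc(c,(.524,-.008)),ctrl.get_obs()["tool_pos"])
E
```

```text
[0.4975 0.0006 0.0753] 7.85 [-0.62 -0.49  0.28]
(array([ 0.5248, -0.0088]), np.float64(20.4375), np.float32(412.0)) [0.49741217 0.0006546  0.07531861]
```

View pics/m_9.png

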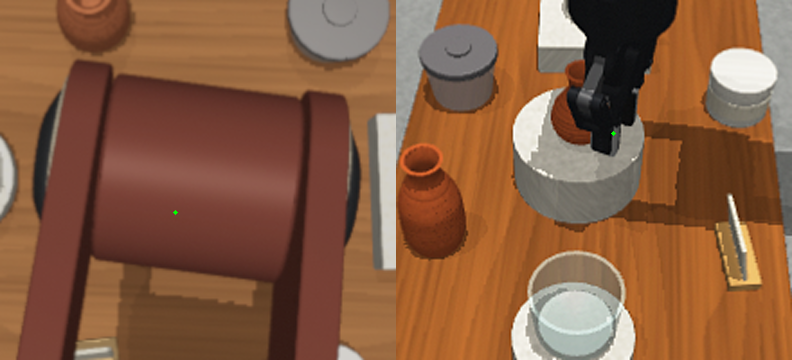

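About 2 mm remains. I'll make that last touch, back straight out along the push line, and rise.

Emit:
play_rows(moves=[{"x":0.16,"y":-0.07,"z":0,"turn":0,"jaw":3.0},{"x":0,"y":0,"z":0,"turn":0,"jaw":3.0},{"x":-0.18,"y":0.08,"z":0,"turn":0,"jaw":3.0},{"x":-0.9,"y":0.4,"z":0,"turn":0,"jaw":3.0},{"x":-1.8,"y":0.8,"z":0,"turn":0,"jaw":3.0},{"x":-1.8,"y":0.8,"z":0,"turn":0,"jaw":3.0},{"x":-0.9,"y":0.4,"z":0,"turn":0,"jaw":3.0},{"x":0,"y":0,"z":1.5,"turn":0,"jaw":3.0}])

```text
t: 8.67
tool_pos: [0.4384, 0.026, 0.0868]
tool_rot: [-1.547, 0.329, -0.317]
contact_force: [-0.7, 0.2, -0.5]
opening: 0.0299
```

Emit:
play_rows(moves=[{"x":0,"y":0,"z":3,"turn":0,"jaw":3.0},{"x":0,"y":0,"z":4,"turn":0,"jaw":3.0},{"x":0,"y":0,"z":4,"turn":0,"jaw":3.0},{"x":0,"y":0,"z":3,"turn":0,"jaw":3.0},{"x":-0.6,"y":3.5,"z":0,"turn":0,"jaw":3.0},{"x":-0.6,"y":3.5,"z":0,"turn":0,"jaw":3.0},{"x":-0.6,"y":3.5,"z":0,"turn":0,"jaw":3.0},{"x":-0.6,"y":3.5,"z":0,"turn":0,"jaw":3.0}])

```text
t: 9.33
tool_pos: [0.4185, 0.1661, 0.2309]
tool_rot: [-1.546, 0.323, -0.326]
contact_force: [1.2, -0.3, -0.6]
opening: 0.03
```

Emit:
play_rows(moves=[{"x":-0.8,"y":3.5,"z":0,"turn":0,"jaw":3.0},{"x":-0.8,"y":3.5,"z":0,"turn":0,"jaw":3.0},{"x":-0.8,"y":3.5,"z":0,"turn":0,"jaw":3.0},{"x":-0.8,"y":3.5,"z":0,"turn":0,"jaw":3.0},{"x":-0.8,"y":3.5,"z":0,"turn":0,"jaw":3.0},{"x":-0.8,"y":3,"z":0,"turn":0,"jaw":3.0},{"x":0,"y":0,"z":0,"turn":0,"jaw":3.0},{"x":0,"y":0,"z":0,"turn":0,"jaw":3.0}])

```text
t: 10.0
tool_pos: [0.3701, 0.3709, 0.2301]
tool_rot: [-1.547, 0.321, -0.321]
contact_force: [-0.3, 0.2, 0.4]
opening: 0.0297
```

```bash

python3 - <<'E'
from h import *
crop('10',False); look2('11',(.526,-.011))
E
```

```text
[0.3701 0.3709 0.2301] 10.0 [-0.33  0.15  0.39]
top vase (array([ 0.52678019, -0.01324492]), np.float64(85.75), np.float32(1185.0)) riser (array([ 0.52650727, -0.01324652,  0.0549912 ]), 180, np.float64(0.000107497238248936))
side vase (array([ 0.52626858, -0.00966032]), np.float64(43.0), np.float32(1092.0)) riser (array([ 0.52636437, -0.00963988,  0.05460964]), 164, np.float64(0.00017528314173093432))
```

View pics/m_10.png

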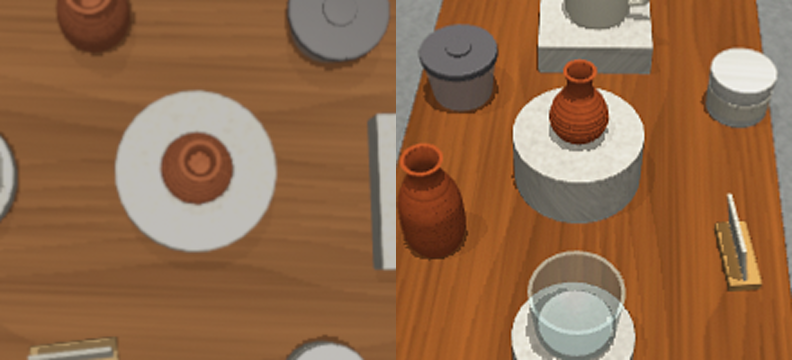

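View pics/side_11.png

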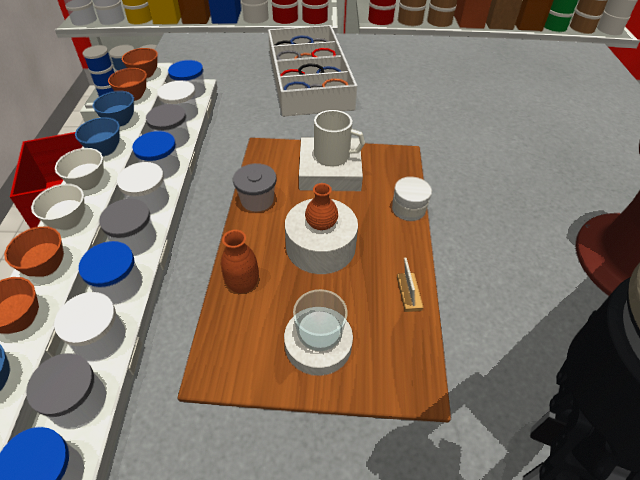

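The vase stands upright in the middle of the riser, within 1 mm of centre in both cameras. Nothing else has moved, and the arm is well clear. I'm handing in.

```bash
python3 -c "
from station import finish_job
print(finish_job())"
```

```text
the job is handed in; nothing more can be done
None
```

The bud vase stands upright in the middle of the round riser, and the job is handed in at about 10 s of the 48 s allowed.

**How:** I held the fingertips 30 mm apart and about 8 mm above the riser top. They pushed low on the belly as a cradle, sliding the vase about 34 mm along one line. The fingers then backed straight out and the arm rose clear. The measured tool force stayed at about 1–2 N throughout, which is mostly sensor noise.

**Last checks:**
- **Centring:** the vase-to-riser offset was about 0.3 mm in the top camera and 0.1 mm in the side camera. The two cameras disagree by about 3.6 mm in absolute y, for the vase and riser alike, so this should be calibration error and cancels in the offset.
- **Round riser:** its measured position changed by less than 0.5 mm.
- **Everything else:** the other risers and goods look unmoved in the pictures; I did not measure them again.

**What went wrong:**
- One move call was refused because its rows lacked some keys; it moved nothing and I resent it.
- The network missed the vase in one top picture, so I used a colour mask for the silhouettes instead.

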